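Hang the dripper in the brewing shelf over the cup

TASK

Lift the ceramic dripper off its coaster, bring its narrow neck into the slot at the front of the white shelf, and slide it in and then sideways to the end of the T-shaped slot that has the glass cup below it. Leave it hanging there upright, with its wide flange resting on the shelf and its outlet over the middle of the cup, and do not shift or tip the cup or the tin.

Things in the scene. Friction and masses are not known exactly. Their poses are not given: they have to be found in the camera images.
- dripper_mid (a point): Slate-grey ceramic dripper, 105 mm tall, 0.2 to 0.4 kg, upright on the coaster; point on its axis, 52.5 mm above its underside; z up. Its open body is an upright cylinder 62 mm across from 12 mm above the point to the rim (52 mm above), wall 5 mm, narrower below. Loop handle 9 mm thick to its own -x, up to 62 mm from the axis, 8 to 49 mm above the point. Grip across its y.
- dripper_neck (a point): Middle of the dripper's narrow neck, on its axis, 26 mm above its underside (26.5 mm below its mid point). The neck is 30 mm across and 28 mm long: from 12 to 40 mm above the underside. Below it is the round foot collar, 58 mm across, 12 mm thick; above it the flange, 88 mm across, 7 mm thick, then the body.
- shelf: White acrylic shelf, fixed, on four thin corner posts. Origin on the counter under the deck's centre; z up; front edge to its own -x, towards the robot. Deck 150 mm deep (x), 310 mm wide (y), 10 mm thick, its top 135 mm above the counter, with a T-shaped slot 42 mm wide. Dripper hung by its flange: its underside is 95 mm and its mid point 147.5 mm above the counter.
- slot_mouth (a point): Middle of the slot's open mouth in the shelf's front edge, at half the deck's thickness (130 mm up, shelf x -75 mm, y 0). From here the slot's stem runs straight back along the shelf's +x for 75 mm to the middle of the crossbar. The neck passes through the slot; flange (above the deck) and foot collar (below) do not, so it can only enter here, from the front.
- slot_cross (a point): Middle of the slot's crossbar, where the stem meets it (shelf x 0, y 0, 130 mm up). The crossbar runs along the shelf's y, 42 mm wide, and its closed square ends lie 91 mm to either side of this point.
- cup_mid (a point): Empty double-wall glass cup, 80 mm tall, 78 mm across the rim, loose, standing on the counter below one end of the slot's crossbar (near x = 0, y = +66 or -66 mm of the shelf; which end varies). The point is on its axis, half-way up.
- tin_mid (a point): Closed aluminium tin, 75 mm tall, 75 mm across, loose, standing on the counter below the other end of the crossbar. The point is on its axis, half-way up.
- coaster: Green silicone coaster, 104 mm across, 5 mm thick, stuck to the counter; origin at the centre of its underside. The dripper stands on it at the start.
- spoon_drawer: Open bamboo drawer with steel spoons, set down on the counter at the robot's right and fixed, 220 mm (x) by 100 mm (y), 55 mm tall; origin at the centre of its underside. Only in the way.
Not all that is in view belongs to the job. Leave any blue, purple or red look-alike of the part that bears tin_mid alone.

How it is judged:
On the way:
1. the dripper's neck is in the stem of the slot, entered from the shelf's front edge (x of dripper_mid in the frame of shelf between -0.07 and 0.01 m and y of dripper_mid in the frame of shelf between -0.015 and 0.015 m and z of dripper_mid in the frame of shelf between 0.14 and 0.172 m), for 0.05 s.
At the end, for the whole second after the job is handed in: The dripper hangs at rest in the slot, upright within 0.08 rad, its flange resting on the shelf deck (its middle 147.5 mm above the counter, within 4 mm), its axis within 20 mm of the cup's axis; cup and tin stand upright (z of dripper_mid in the frame of shelf between 0.1435 and 0.1515 m and angle between each of dripper_mid, cup_mid, tin_mid's own z axis and vertical below 0.08 rad and horizontal distance between dripper_mid and cup_mid below 0.02 m and linear speed of dripper below 0.02 m/s); the robot touches nothing.
It fails at once if the cup is shifted by more than 15 mm or tipped (distance of cup_mid from where it was at the start of the episode above 0.015 m or angle between cup_mid's own z axis and vertical above 0.3 rad).
It fails at once if the tin is shifted by more than 15 mm or tipped (distance of tin_mid from where it was at the start of the episode above 0.015 m or angle between tin_mid's own z axis and vertical above 0.3 rad).
It also fails if it takes over 48 s, if anything falls off the work surface, if the arm or the gripper's body presses on something with over 40 N, if the wrist force passes 120 N, or if a joint passes its speed limit or range.

ROBOT

A 6-joint arm with a two-finger parallel gripper is mounted at the origin on the work surface. World frame = base frame: x ahead of the robot, y to its left, z up, the work surface at z = 0. Lengths are in m, angles in rad, forces in N, time in s.
With the tool pointing down it reaches from about 0.425 to 0.95 m from the base axis. Payload 3.5 kg.
Tool frame: the origin (TCP) lies at the very end of the fingers, on their centre line; the grasp point (between the pads) lies 19 mm behind it; z points along the fingers, y is the line along which they close (so a half turn about z gives the same grasp; the last joint's range is limited). The gripper opens to 85 mm and grips with 20 to 120 N. Pads are 22 mm wide; open, the fingers measure 114 mm over their backs; the gripper's body (76 mm by 85 mm) begins 54 mm behind the grasp point. The pads swing forward as they close: fully open they stand 13 mm farther back than shut.
Start: joints at [1.187, 0.286, 1.577, -0, 1.279, -0.15], TCP at [0.156, 0.657, 0.231] pointing down, gripper open.
Joint ranges: [-2.77, 2.77], [-0.9, 2.22], [0.21, 2.48], [-1.53, 4.67], [0.24, 2.81], [-2.84, 2.84]. Speed limits (rad/s): [2.79, 2.79, 3.14, 3.14, 3.14, 3.14].

INTERFACE

Orientations are given as a unit quaternion [x, y, z, w].
In Python, from plant import ctrl, optics, sign_off gives the robot as it stands.
- The arm moves only by the shell command python3 -m creep 'ROWS' [FORCE]. ROWS is JSON, a list of rows, each an object of numbers: "x", "y", "z": the shift along the tool's x, y, z in mm; "rx", "ry", "rz": the turn, a rotation vector about the tool's x, y, z in degrees; "grip": the opening, from 0 (shut) to 1 (fully open). In form: [{"x": .., "y": .., "z": .., "rx": .., "ry": .., "rz": .., "grip": ..}, ...]. A call has exactly 10 rows; each row shifts and turns the commanded pose from where the row before left it, along the tool's axes as they then stand; what a row does not reach is not made up. A row lasts 1/12 s, in which the tool goes at most 41.7 mm and 7.16 degrees, less where a joint would pass 70% of its speed; a pose out of reach is approached as far as the arm can. A call with a gripper value outside its range is refused whole. The fingers move at their own pace and stop on an object; FORCE is the grip in N (left out, the last holds). Time passes only in rows, so rows that do not move let the fingers close, or fill a call up. It gives the time, the measured TCP pose, the force, the opening and the grip force at its end, in the units of the state.
- ctrl.get_state(): the state, without advancing time (a new reading comes with each control period).
- optics.read_camera(name): name is "side" or "top"; returns a dict with "color" (420x560x3 uint8, blue, green, red), "K" (3x3 intrinsics, pixels), "R" (3x3) and "t" (3): a world point X has camera coordinates R X + t. Camera axes: x right, y down, z forward; pixel columns grow to the right and rows downward; lengths in m; the calibration is good to about 2 mm. A picture is of the moment at which its call begins. There is no depth.
- sign_off(): hands the job in; it is judged then, once.
The state is a dict: "time": time; "qpos": joint angles; "dq": joint speeds; "joint_efforts": joint torques, N m; "eef_pos": TCP position; "tcp_rot": TCP orientation; "contact_force": force on the tool from outside, world axes, zero at the start; "wrist_torque": the same for the moment, N m; "opening": opening from 0.0 (shut) to 1.0 (fully open); "finger_force": force on a finger pad.
Only numpy, scipy, OpenCV 4.12 (cv2) and the standard library are available. Lean on these libraries where they do the work, as an engineer would, in place of code of your own. Each camera call takes 0.05 s, during which the arm holds its last target. There are 200 camera calls.

## Working session

There is one attempt and no reset: what is moved stays moved. The work goes in short steps, Python scripts to look and compute and a shell command to move; the robot and the scene stay as the last step left them, time stands still between calls to the robot, and variables do not carry over. Pictures are saved under pics/ and viewed, at most 10 in all, crops included, and the job is handed in when it is done.

```bash
ls; mkdir -p pics; python3 - <<'E'
from plant import ctrl, optics
import cv2, numpy as np, pickle
s=ctrl.get_state(); print({k:np.round(v,3).tolist() for k,v in s.items()})
d={}
for n in("side","top"):
    c=optics.read_camera(n); d[n]=c; cv2.imwrite(f"pics/{n}0.png",c["color"]); 
    print(n,np.round(c["K"],1).tolist(),"pos",np.round(-c["R"].T@c["t"],3),np.round(c["R"],2).tolist())
pickle.dump(d,open("cam0.pkl","wb"))
E
```

```text
pics
{'time': 0.0, 'qpos': [1.187, 0.287, 1.578, -0.0, 1.279, -0.15], 'dq': [-0.0, 0.001, -0.0, -0.002, -0.0, -0.0], 'joint_efforts': [-0.001, -40.598, -29.262, -0.0, 0.006, 0.0], 'eef_pos': [0.156, 0.656, 0.23], 'tcp_rot': [0.117, 0.993, -0.001, -0.0], 'contact_force': [-0.01, -0.927, -0.325], 'wrist_torque': [-0.028, 0.011, 0.029], 'finger_force': 0.0, 'opening': 1.002}
side [[404.1, 0.0, 281.7], [0.0, 404.1, 212.5], [0.0, 0.0, 1.0]] pos [0.43  0.776 0.885] [[-0.98, -0.22, 0.02], [-0.16, 0.66, -0.74], [0.15, -0.72, -0.68]]
top [[396.3, 0.0, 277.4], [0.0, 396.3, 206.1], [0.0, 0.0, 1.0]] pos [ 0.522 -0.029  1.208] [[0.03, -1.0, 0.03], [-1.0, -0.03, -0.08], [0.08, -0.03, -1.0]]
```

View pics/side0.png

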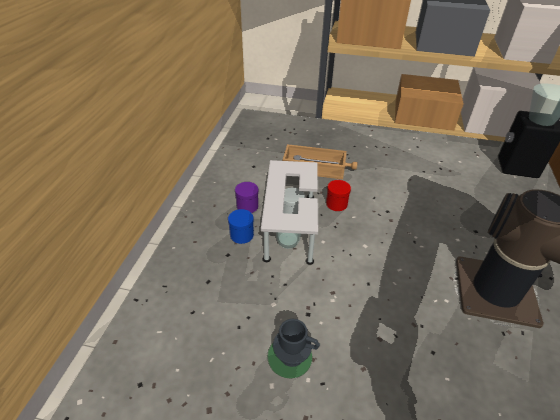

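View pics/top0.png

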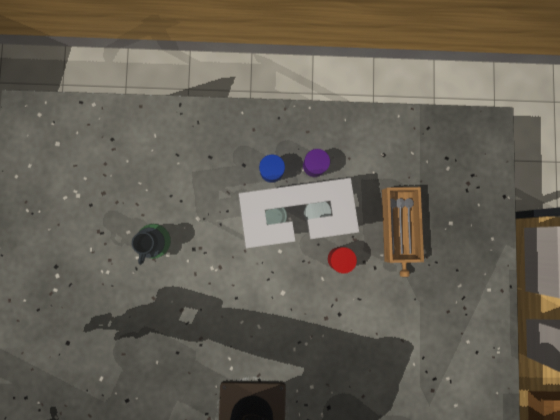

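The side view shows the shelf (corners about (270,163)–(318,228)), the dripper on its green coaster (292,345), and blue, purple and red tins, which are look-alikes. Under the deck, one vessel is seen through the near slot end at (288,238) in the side view and (275,215) in the top view. The other is under the far end, at (290,195) in the side view and (317,210) in the top view. An enlarged crop should tell glass from aluminium.

```bash
cat > h.py <<'E'
import numpy as np, cv2, pickle
def ray(c,u,v):
    K,R,t=c["K"],c["R"],c["t"]; d=R.T@np.linalg.solve(K,[u,v,1.]); return -R.T@t,d
def onz(c,u,v,z):
    o,d=ray(c,u,v); return o+d*(z-o[2])/d[2]
def proj(c,X):
    p=c["K"]@(c["R"]@np.asarray(X)+c["t"]); return p[:2]/p[2]
E
python3 - <<'E'
from h import *
d=pickle.load(open("cam0.pkl","rb"))
a=cv2.resize(d["side"]["color"][140:280,220:370],None,fx=2.6,fy=4,interpolation=cv2.INTER_CUBIC)
a=cv2.resize(d["side"]["color"][150:275,250:330],None,fx=4.5,fy=4.5,interpolation=cv2.INTER_CUBIC)
b=cv2.resize(d["top"]["color"][170:255,230:305+65],None,fx=3,fy=3,interpolation=cv2.INTER_CUBIC)
im=np.zeros((563,785,3),np.uint8); im[:a.shape[0],:a.shape[1]]=a; im[:b.shape[0],365:365+b.shape[1]]=b
t=d["top"]["color"]; c=cv2.resize(t[205:280,115:200],None,fx=4,fy=4,interpolation=cv2.INTER_CUBIC); im[260:260+c.shape[0],365:365+c.shape[1]]=c
cv2.imwrite("pics/crop0.png",im)
T,S=d["top"],d["side"]
# deck corners: white mask
for n,c in d.items():
    hsv=cv2.cvtColor(c["color"],cv2.COLOR_BGR2HSV)
    m=((hsv[...,1]<45)&(hsv[...,2]>150)).astype(np.uint8)
    roi=np.zeros_like(m)
    if n=="top": roi[165:260,225:370]=1
    else: roi[150:240,255:330]=1
    m*=roi
    cs,_=cv2.findContours(m,cv2.RETR_EXTERNAL,cv2.CHAIN_APPROX_NONE); k=max(cs,key=cv2.contourArea)
    ap=cv2.approxPolyDP(k,2.5,True)[:,0]
    print(n,cv2.contourArea(k)); 
    for p in ap: print(p,np.round(onz(c,p[0]+0.,p[1]+0.,.135),3))
    # green coaster
    g=((hsv[...,0]>40)&(hsv[...,0]<90)&(hsv[...,1]>80)&(hsv[...,2]>25)).astype(np.uint8)
    if n=="top": g[:, 200:]=0
    else: g[:300]=0
    ys,xs=np.nonzero(g); print("green",len(xs),xs.min(),xs.max(),ys.min(),ys.max())
    if len(xs)>5:
        h=cv2.convexHull(np.c_[xs,ys].astype(np.int32)); P=np.array([onz(c,u,v,.005)[:2] for u,v in h[:,0]])
        print(cv2.minEnclosingCircle(P.astype(np.float32)))
E
```

```text
side 3422.0
[270 160] [ 0.69  -0.253  0.135]
[261 230] [0.637 0.058 0.135]
[266 231] [0.623 0.058 0.135]
[265 239] [0.618 0.087 0.135]
[268 231] [0.618 0.057 0.135]
[280 231] [0.587 0.049 0.135]
[280 239] [0.581 0.078 0.135]
[296 239] [0.541 0.068 0.135]
[295 232] [0.549 0.044 0.135]
[312 233] [0.505 0.037 0.135]
[313 239] [0.499 0.058 0.135]
[318 229] [0.492 0.019 0.135]
[317 199] [ 0.514 -0.1    0.135]
[296 195] [ 0.575 -0.103  0.135]
[295 188] [ 0.584 -0.134  0.135]
[285 189] [ 0.612 -0.122  0.135]
[286 175] [ 0.624 -0.189  0.135]
[299 175] [ 0.585 -0.198  0.135]
[299 190] [ 0.571 -0.128  0.135]
[309 190] [ 0.543 -0.135  0.135]
[311 196] [ 0.533 -0.109  0.135]
[311 192] [ 0.536 -0.127  0.135]
[317 189] [ 0.521 -0.145  0.135]
[316 163] [ 0.545 -0.273  0.135]
green 571 268 311 345 377
((0.501992404460907, 0.31620317697525024), 0.05088357627391815)
top 5067.0
[350 179] [ 0.687 -0.253  0.135]
[239 193] [0.639 0.049 0.135]
[246 247] [0.494 0.026 0.135]
[294 240] [ 0.516 -0.103  0.135]
[291 222] [ 0.564 -0.094  0.135]
[265 223] [ 0.559 -0.024  0.135]
[266 208] [ 0.6   -0.025  0.135]
[307 203] [ 0.617 -0.137  0.135]
[311 238] [ 0.522 -0.149  0.135]
[358 231] [ 0.545 -0.277  0.135]
green 30 146 162 225 256
((0.5016130208969116, 0.31249648332595825), 0.048807937651872635)
```

View pics/crop0.png

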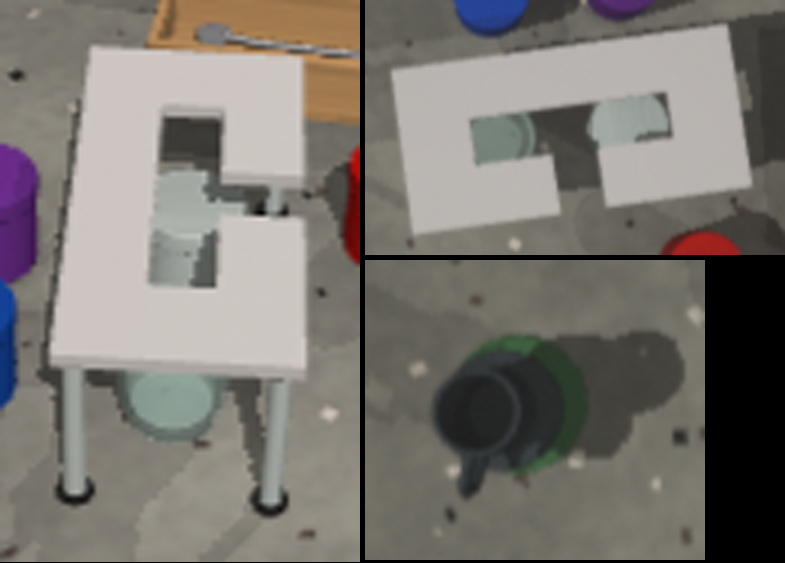

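The crop settles which is which. The vessel under the +y end, at top (275,216), is open with a ring-shaped rim and see-through, so it is the glass cup. The one under the −y end, at top (317,211), has a bright flat lid, so it is the plain aluminium tin. The blue, purple and red ones are decoys and not involved. Last measurement before moving: cup axis, dripper axis and handle direction.

```bash
cat >> h.py <<'E'
def meet(c1,p1,c2,p2):
    (o1,d1),(o2,d2)=ray(c1,*p1),ray(c2,*p2)
    s=np.linalg.lstsq(np.c_[d1,-d2],o2-o1,rcond=None)[0]; a,b=o1+d1*s[0],o2+d2*s[1]
    return (a+b)/2,np.linalg.norm(a-b)
E
python3 - <<'E'
from h import *
d=pickle.load(open("cam0.pkl","rb")); T,S=d["top"],d["side"]
C=np.array([onz(T,u,v,.135)[:2] for u,v in [(246,247),(358,231),(350,179),(239,193)]])  # fl, fr, br, bl
C[:,:]+=0; ctr=C.mean(0); e=(C[0]-C[1])+(C[3]-C[2]); yaw=np.arctan2(-e[0],e[1])
print("shelf",ctr.round(4),"yaw deg",np.degrees(yaw).round(2),"sizes",np.linalg.norm(C[0]-C[1]),np.linalg.norm(C[0]-C[3]))
R=np.array([[np.cos(yaw),-np.sin(yaw)],[np.sin(yaw),np.cos(yaw)]])
for n,p in dict(mouth=(-.075,0),cross=(0,0),cupend=(0,.066),tinend=(0,-.066)).items():
    w=ctr+R@p; print(n,w.round(4),"side px of top",proj(S,[*w,.08]).round(),"base",proj(S,[*w,0]).round(),"top px",proj(T,[*w,.08]).round(1))
print("slot stem px pts shelf frame:",[(R.T@(onz(T,u,v,.135)[:2]-ctr)).round(4).tolist() for u,v in [(294,240),(311,238),(265,223),(266,208)]])
# dripper: dark grey mask
for n,c,box in(("top",T,(215,275,125,175)),("side",S,(310,380,265,325))):
    im=c["color"].astype(int); y0,y1,x0,x1=box
    m=np.zeros(im.shape[:2],np.uint8); sub=im[y0:y1,x0:x1]
    m[y0:y1,x0:x1]=((sub.max(2)<75)&(sub[...,0]>=sub[...,1]-2)&(sub[...,0]>sub[...,2])).astype(np.uint8)
    cs,_=cv2.findContours(m,cv2.RETR_EXTERNAL,cv2.CHAIN_APPROX_NONE); k=max(cs,key=cv2.contourArea)
    print(n,cv2.contourArea(k),cv2.boundingRect(k))
    d[n+"m"]=m
a=cv2.resize(S["color"][305:385,255:335],None,fx=4.5,fy=4.5,interpolation=cv2.INTER_CUBIC)
b=cv2.resize(T["color"][215:275,125:185],None,fx=6,fy=6,interpolation=cv2.INTER_CUBIC)
cc=[cv2.convertScaleAbs(x,alpha=1.8) for x in(a,b)]
cv2.imwrite("pics/drip.png",np.hstack(cc))
# if axis at coaster centre
w=np.array([.502,.314]); print("coaster-> rim px top",proj(T,[*w,.11]).round(1),"side",proj(S,[*w,.11]).round(1))
E
```

```text
shelf [ 0.5909 -0.1139] yaw deg 9.25 sizes 0.3068445542053965 0.1473741584673989
mouth [ 0.5169 -0.126 ] side px of top [316. 207.] base [314. 226.] top px [300.6 239.6]
cross [ 0.5909 -0.1139] side px of top [291. 206.] base [290. 225.] top px [297.  213.5]
cupend [ 0.5803 -0.0488] side px of top [290. 221.] base [289. 240.] top px [274.1 216.6]
tinend [ 0.6015 -0.1791] side px of top [292. 192.] base [291. 211.] top px [319.8 210.4]
slot stem px pts shelf frame: [[-0.0726, 0.0226], [-0.0734, -0.0239], [-0.0165, 0.0941], [0.0234, 0.086]]
top 703.0 (132, 228, 32, 36)
side 1255.0 (273, 319, 46, 47)
coaster-> rim px top [141. 241.] side [291. 331.]
```

View pics/drip.png

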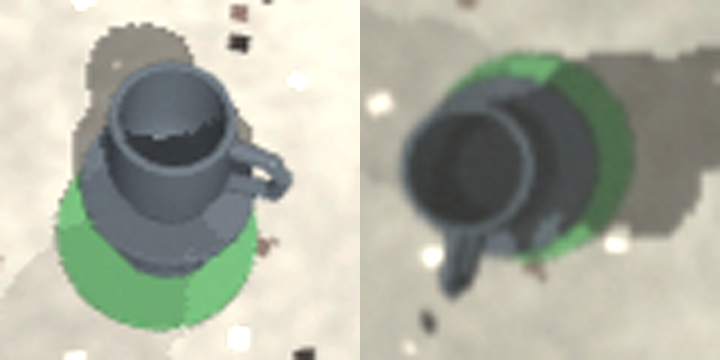

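Brightened, the rim centre is about (143,243) in the top view and (293,330.5) in the side view. The handle tip is at top (141,262.5) and side (318,346), so it points towards −x.

```bash
python3 - <<'E'
from h import *
d=pickle.load(open("cam0.pkl","rb")); T,S=d["top"],d["side"]
print("rim T",onz(T,143.3,243,.11).round(4),"S",onz(S,293.2,330.5,.11).round(4),"meet",meet(T,(143.3,243),S,(293.2,330.5)))
print("flange T",onz(T,151.2,242.7,.05).round(4))
print("handle",meet(T,(140.8,261.5),S,(317.5,345)), onz(T,140.8,262,.085), onz(S,317.5,345,.085))
from plant import ctrl
from scipy.spatial.transform import Rotation as Ro
s=ctrl.get_state(); R=Ro.from_quat(s["tcp_rot"]); print(R.as_matrix().round(3).tolist(), s["eef_pos"])
E
```

```text
rim T [0.4966 0.3075 0.11  ] S [0.4976 0.3118 0.11  ] meet (array([0.49723806, 0.30899177, 0.10546359]), np.float64(0.0015244514050360223))
flange T [0.4966 0.3033 0.05  ]
handle (array([0.44308453, 0.31927764, 0.08498445]), np.float64(0.0028713170779860278)) [0.44313602 0.31931889 0.085     ] [0.44165709 0.3191178  0.085     ]
[[-0.973, 0.232, -0.001], [0.232, 0.973, -0.002], [0.0, -0.002, -1.0]] [0.15610615 0.65607633 0.23005873]
```

The dripper axis is at (0.497, 0.3085), and its handle is 55 mm out along (−0.98, +0.19). That almost matches the tool's present yaw. The tool needs to shift about (−412, −259) mm in its own axes, then go down.

```bash
python3 -m creep '[{"x":-15,"y":-9,"grip":1},{"x":-30,"y":-19,"grip":1},{"x":-32,"y":-20,"grip":1},{"x":-32,"y":-20,"grip":1},{"x":-32,"y":-20,"grip":1},{"x":-32,"y":-20,"grip":1},{"x":-32,"y":-20,"grip":1},{"x":-32,"y":-20,"grip":1},{"x":-32,"y":-20,"grip":1},{"x":-32,"y":-20,"grip":1}]' 40
python3 -m creep '[{"x":-32,"y":-20,"grip":1},{"x":-30,"y":-20,"grip":1},{"x":-25,"y":-17,"grip":1},{"x":-15,"y":-10,"grip":1},{"x":-9,"y":-4,"grip":1},{"grip":1,"z":15},{"z":20,"grip":1},{"z":20,"grip":1},{"z":15,"grip":1},{"grip":1}]'
```

```text
$[0]: bad value
$[0]: bad value
```

```bash
python3 -m creep '[{"x":-15,"y":-9,"z":0,"rx":0,"ry":0,"rz":0,"grip":1},{"x":-30,"y":-19,"z":0,"rx":0,"ry":0,"rz":0,"grip":1},{"x":-32,"y":-20,"z":0,"rx":0,"ry":0,"rz":0,"grip":1},{"x":-32,"y":-20,"z":0,"rx":0,"ry":0,"rz":0,"grip":1},{"x":-32,"y":-20,"z":0,"rx":0,"ry":0,"rz":0,"grip":1},{"x":-32,"y":-20,"z":0,"rx":0,"ry":0,"rz":0,"grip":1},{"x":-32,"y":-20,"z":0,"rx":0,"ry":0,"rz":0,"grip":1},{"x":-32,"y":-20,"z":0,"rx":0,"ry":0,"rz":0,"grip":1},{"x":-32,"y":-20,"z":0,"rx":0,"ry":0,"rz":0,"grip":1},{"x":-32,"y":-20,"z":0,"rx":0,"ry":0,"rz":0,"grip":1}]' 40
```

```text
time: 0.93
eef_pos: [0.4066, 0.4015, 0.2311]
tcp_rot: [0.117, 0.993, -0.0, -0.0]
contact_force: [-0.9, 0.1, -0.1]
opening: 1.004
finger_force: 0.0
```

```bash
python3 -m creep '[{"x":-32,"y":-20,"z":0,"rx":0,"ry":0,"rz":0,"grip":1},{"x":-30,"y":-20,"z":0,"rx":0,"ry":0,"rz":0,"grip":1},{"x":-25,"y":-16,"z":5,"rx":0,"ry":0,"rz":0,"grip":1},{"x":-15,"y":-9,"z":10,"rx":0,"ry":0,"rz":0,"grip":1},{"x":-9,"y":-5,"z":20,"rx":0,"ry":0,"rz":0,"grip":1},{"x":0,"y":0,"z":20,"rx":0,"ry":0,"rz":0,"grip":1},{"x":0,"y":0,"z":20,"rx":0,"ry":0,"rz":0,"grip":1},{"x":0,"y":0,"z":15,"rx":0,"ry":0,"rz":0,"grip":1},{"x":0,"y":0,"z":0,"rx":0,"ry":0,"rz":0,"grip":1},{"x":0,"y":0,"z":0,"rx":0,"ry":0,"rz":0,"grip":1}]'
python3 - <<'E'
from plant import optics
from h import *
d={n:optics.read_camera(n) for n in("top","side")}; pickle.dump(d,open("cam1.pkl","wb"))
a=cv2.resize(d["side"]["color"][250:390,230:350],None,fx=4,fy=4); b=cv2.resize(d["top"]["color"][190:290,100:180],None,fx=4,fy=4)
im=np.zeros((560,800,3),np.uint8); im[:560,:480]=a; im[:400,480:]=b; cv2.imwrite("pics/pre.png",cv2.convertScaleAbs(im,alpha=1.6))
E
```

```text
time: 1.77
eef_pos: [0.4967, 0.3092, 0.1402]
tcp_rot: [0.117, 0.993, -0.001, -0.001]
contact_force: [0.8, 0.1, 0.1]
opening: 1.0
finger_force: 0.0
```

View pics/pre.png

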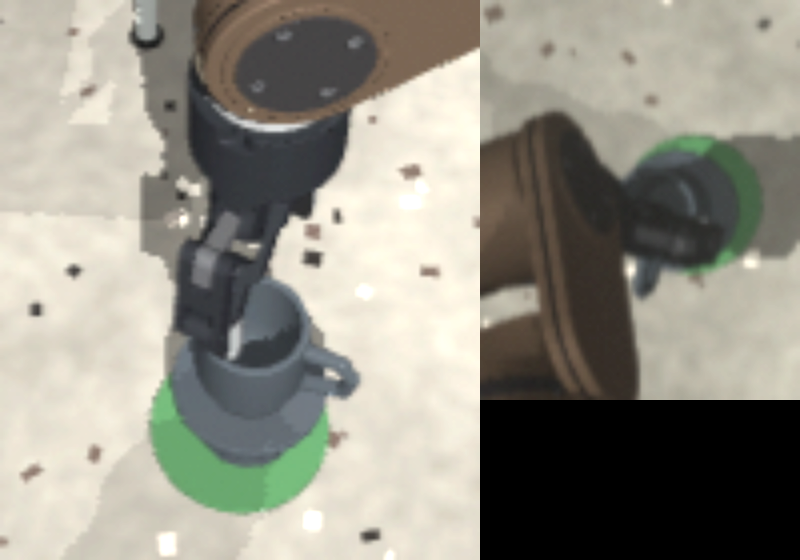

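The near (+y) finger's tip is at crop (215,350), side px (284,337), and the rim is around side (296,330). I'll compare this with where the finger should project.

```bash
python3 - <<'E'
from h import *
d=pickle.load(open("cam1.pkl","rb")); T,S=d["top"],d["side"]
t=np.array([.4967,.3092,.1402]); y=np.array([.232,.973,0]); x=np.array([-.973,.232,0])
for k in(.0425,.057,-.0425): 
  for w in (-.011,.011): print(k,w,"crop side",((proj(S,t+k*y+w*x)-[230,250])*4).round(),"top",((proj(T,t+k*y+w*x)-[100,190])*4+[480,0]).round())
for p in ([.497,.3085,.11],[.502,.314,.005]): print("crop side",((proj(S,p)-[230,250])*4).round(),((proj(T,p)-[100,190])*4+[480,0]).round())
for k in range(0,360,90): 
  p=np.array([.497,.3085,.11])+.031*np.array([np.cos(np.radians(k)),np.sin(np.radians(k)),0]); print(k,((proj(S,p)-[230,250])*4).round())
E
```

```text
0.0425 -0.011 crop side [203. 344.] top [579. 180.]
0.0425 0.011 crop side [242. 361.] top [570. 212.]
0.057 -0.011 crop side [190. 367.] top [558. 174.]
0.057 0.011 crop side [229. 385.] top [549. 206.]
-0.0425 -0.011 crop side [272. 218.] top [703. 213.]
-0.0425 0.011 crop side [309. 234.] top [694. 245.]
crop side [255. 317.] [652. 211.]
crop side [238. 421.] [688. 202.]
0 [199. 305.]
90 [243. 368.]
180 [312. 329.]
270 [266. 268.]
```

The projection agrees with the image, so I'll descend 70 mm and grip.

```bash
python3 -m creep '[{"x":0,"y":0,"z":10,"rx":0,"ry":0,"rz":0,"grip":1},{"x":0,"y":0,"z":15,"rx":0,"ry":0,"rz":0,"grip":1},{"x":0,"y":0,"z":15,"rx":0,"ry":0,"rz":0,"grip":1},{"x":0,"y":0,"z":15,"rx":0,"ry":0,"rz":0,"grip":1},{"x":0,"y":0,"z":10,"rx":0,"ry":0,"rz":0,"grip":1},{"x":0,"y":0,"z":5,"rx":0,"ry":0,"rz":0,"grip":1},{"x":0,"y":0,"z":0,"rx":0,"ry":0,"rz":0,"grip":1},{"x":0,"y":0,"z":0,"rx":0,"ry":0,"rz":0,"grip":0.8},{"x":0,"y":0,"z":0,"rx":0,"ry":0,"rz":0,"grip":0.6},{"x":0,"y":0,"z":0,"rx":0,"ry":0,"rz":0,"grip":0.5}]' 45
python3 -m creep '[{"x":0,"y":0,"z":0,"rx":0,"ry":0,"rz":0,"grip":0.5},{"x":0,"y":0,"z":0,"rx":0,"ry":0,"rz":0,"grip":0.4},{"x":0,"y":0,"z":0,"rx":0,"ry":0,"rz":0,"grip":0.3},{"x":0,"y":0,"z":0,"rx":0,"ry":0,"rz":0,"grip":0.3},{"x":0,"y":0,"z":0,"rx":0,"ry":0,"rz":0,"grip":0.3},{"x":0,"y":0,"z":0,"rx":0,"ry":0,"rz":0,"grip":0.3},{"x":0,"y":0,"z":0,"rx":0,"ry":0,"rz":0,"grip":0.3},{"x":0,"y":0,"z":0,"rx":0,"ry":0,"rz":0,"grip":0.3},{"x":0,"y":0,"z":0,"rx":0,"ry":0,"rz":0,"grip":0.3},{"x":0,"y":0,"z":0,"rx":0,"ry":0,"rz":0,"grip":0.3}]' 45
```

```text
time: 2.7
eef_pos: [0.4986, 0.3107, 0.073]
tcp_rot: [0.117, 0.993, 0.001, 0.001]
contact_force: [1.8, -0.4, 3.8]
opening: 0.725
finger_force: 50.2
time: 3.53
eef_pos: [0.4987, 0.3107, 0.073]
tcp_rot: [0.117, 0.993, 0.001, 0.001]
contact_force: [0.6, 0.1, 5.7]
opening: 0.724
finger_force: 50.2
```

Gripped: the opening is 0.724, which is 61.5 mm against the 62 mm body. Now lift, turning −22.6° about tool z to line up with the shelf.

```bash
python3 -m creep '[{"x":0,"y":0,"z":-5,"rx":0,"ry":0,"rz":0,"grip":0.3},{"x":0,"y":0,"z":-10,"rx":0,"ry":0,"rz":0,"grip":0.3},{"x":0,"y":0,"z":-18,"rx":0,"ry":0,"rz":0,"grip":0.3},{"x":0,"y":0,"z":-20,"rx":0,"ry":0,"rz":-2.6,"grip":0.3},{"x":0,"y":0,"z":-22,"rx":0,"ry":0,"rz":-4,"grip":0.3},{"x":0,"y":0,"z":-22,"rx":0,"ry":0,"rz":-4,"grip":0.3},{"x":0,"y":0,"z":-22,"rx":0,"ry":0,"rz":-4,"grip":0.3},{"x":0,"y":0,"z":-20,"rx":0,"ry":0,"rz":-4,"grip":0.3},{"x":0,"y":0,"z":-14,"rx":0,"ry":0,"rz":-4,"grip":0.3},{"x":0,"y":0,"z":-7,"rx":0,"ry":0,"rz":0,"grip":0.3}]'
python3 - <<'E'
from plant import ctrl
from h import *
from scipy.spatial.transform import Rotation as Ro
s=ctrl.get_state(); R=Ro.from_quat(s["tcp_rot"]).as_matrix(); print(R.round(4).tolist(),s["eef_pos"],s["contact_force"],s["wrist_torque"])
th=np.radians(9.25); X=np.array([np.cos(th),np.sin(th)]); c=np.array([.5909,-.1139])
for back in(.140,.13,.12):
    p=c-X*back; print(back,p,np.linalg.norm(p),(R.T@np.r_[p-s["eef_pos"][:2],0]*1000).round(1))
E
```

```text
time: 4.37
eef_pos: [0.4975, 0.3104, 0.2334]
tcp_rot: [-0.081, 0.997, 0.0, 0.001]
contact_force: [0.6, 0.3, -2.3]
opening: 0.719
finger_force: 49.9
[[-0.9869, -0.1612, 0.0018], [-0.1612, 0.9869, 0.0009], [-0.0019, 0.0006, -1.0]] [0.49748199 0.31035923 0.23343386] [ 0.55451809  0.29534298 -2.27708341] [ 0.01164345 -0.0507436  -0.0109248 ]
0.14 [ 0.45272051 -0.13640396] 0.4728233275358923 [ 116.2 -433.7   -0.5]
0.13 [ 0.46259047 -0.13479653] 0.4818298979491383 [ 106.2 -433.7   -0.5]
0.12 [ 0.47246044 -0.13318911] 0.4908749352464845 [ 9.620e+01 -4.337e+02 -4.000e-01]
```

```bash
python3 -m creep '[{"x":4,"y":-10,"z":0,"rx":0,"ry":0,"rz":0,"grip":0.3},{"x":6,"y":-20,"z":0,"rx":0,"ry":0,"rz":0,"grip":0.3},{"x":8,"y":-30,"z":0,"rx":0,"ry":0,"rz":0,"grip":0.3},{"x":8,"y":-30,"z":0,"rx":0,"ry":0,"rz":0,"grip":0.3},{"x":8,"y":-30,"z":0,"rx":0,"ry":0,"rz":0,"grip":0.3},{"x":8,"y":-30,"z":0,"rx":0,"ry":0,"rz":0,"grip":0.3},{"x":8,"y":-30,"z":0,"rx":0,"ry":0,"rz":0,"grip":0.3},{"x":8,"y":-30,"z":0,"rx":0,"ry":0,"rz":0,"grip":0.3},{"x":8,"y":-30,"z":0,"rx":0,"ry":0,"rz":0,"grip":0.3},{"x":8,"y":-30,"z":0,"rx":0,"ry":0,"rz":0,"grip":0.3}]'
python3 -m creep '[{"x":8,"y":-30,"z":0,"rx":0,"ry":0,"rz":0,"grip":0.3},{"x":8,"y":-30,"z":0,"rx":0,"ry":0,"rz":0,"grip":0.3},{"x":8,"y":-30,"z":0,"rx":0,"ry":0,"rz":0,"grip":0.3},{"x":8,"y":-30,"z":0,"rx":0,"ry":0,"rz":0,"grip":0.3},{"x":5,"y":-24,"z":0,"rx":0,"ry":0,"rz":0,"grip":0.3},{"x":0,"y":-14,"z":0,"rx":0,"ry":0,"rz":0,"grip":0.3},{"x":0,"y":-6,"z":0,"rx":0,"ry":0,"rz":0,"grip":0.3},{"x":0,"y":0,"z":0,"rx":0,"ry":0,"rz":0,"grip":0.3},{"x":0,"y":0,"z":0,"rx":0,"ry":0,"rz":0,"grip":0.3},{"x":0,"y":0,"z":0,"rx":0,"ry":0,"rz":0,"grip":0.3}]'
python3 - <<'E'
from plant import optics,ctrl
from h import *
d={n:optics.read_camera(n) for n in("top","side")}; pickle.dump(d,open("cam2.pkl","wb"))
a=cv2.resize(d["side"]["color"][130:260,230:400],None,fx=4,fy=4); 
b=cv2.resize(d["top"]["color"][170:310,230:370],None,fx=4,fy=4)
cv2.imwrite("pics/mouth_s.png",cv2.convertScaleAbs(a,alpha=1.5)); cv2.imwrite("pics/mouth_t.png",b)
th=np.radians(9.25);c=np.array([.5909,-.1139]);R=np.array([[np.cos(th),-np.sin(th)],[np.sin(th),np.cos(th)]])
s=ctrl.get_state(); e=s["eef_pos"]; print("TCP in shelf",(R.T@(e[:2]-c)).round(4),e[2].round(4),s["opening"])
E
```

```text
time: 5.2
eef_pos: [0.4653, 0.0302, 0.2291]
tcp_rot: [-0.079, 0.997, 0.0, -0.002]
contact_force: [1.1, -0.4, -3.4]
opening: 0.721
finger_force: 50.0
time: 6.03
eef_pos: [0.457, -0.1347, 0.2308]
tcp_rot: [-0.081, 0.997, 0.001, -0.0]
contact_force: [-0.4, 0.5, -1.9]
opening: 0.723
finger_force: 50.1
TCP in shelf [-0.1353  0.0009] 0.2312 0.7243466649047828
```

View pics/mouth_s.png

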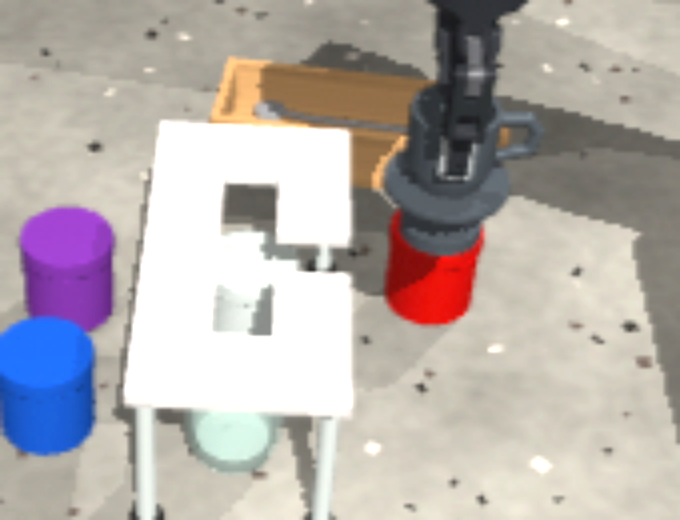

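The dripper hangs upright in the grip, in front of the mouth: flange at side crop x 383–509, slot mouth near crop (345,258). The cup's ring base shows at crop (233,435). Descend 59 mm so the deck sits mid-neck, then check alignment against the images.

```bash
python3 -m creep '[{"x":0,"y":0,"z":5,"rx":0,"ry":0,"rz":0,"grip":0.3},{"x":0,"y":0,"z":9,"rx":0,"ry":0,"rz":0,"grip":0.3},{"x":0,"y":0,"z":10,"rx":0,"ry":0,"rz":0,"grip":0.3},{"x":0,"y":0,"z":10,"rx":0,"ry":0,"rz":0,"grip":0.3},{"x":0,"y":0,"z":10,"rx":0,"ry":0,"rz":0,"grip":0.3},{"x":0,"y":0,"z":9,"rx":0,"ry":0,"rz":0,"grip":0.3},{"x":0,"y":0,"z":6,"rx":0,"ry":0,"rz":0,"grip":0.3},{"x":0,"y":0,"z":0,"rx":0,"ry":0,"rz":0,"grip":0.3},{"x":0,"y":0,"z":0,"rx":0,"ry":0,"rz":0,"grip":0.3},{"x":0,"y":0,"z":0,"rx":0,"ry":0,"rz":0,"grip":0.3}]'
python3 - <<'E'
from plant import optics,ctrl
from h import *
d={n:optics.read_camera(n) for n in("top","side")}; pickle.dump(d,open("cam3.pkl","wb"))
a=cv2.resize(d["side"]["color"][155:230,265:365],None,fx=8,fy=8,interpolation=cv2.INTER_CUBIC)
e=ctrl.get_state()["eef_pos"]; S=d["side"]; und=e[2]-.073+.005; print(e,und)
A=np.linspace(0,2*np.pi,73)
for r,z in((.044,und+.047),(.044,und+.04),(.029,und+.012),(.029,und)):
    q=np.array([(proj(S,[e[0]+r*np.cos(t),e[1]+r*np.sin(t),z])-[265,155]+.5)*8 for t in A]); print(r,round(z,3),q.min(0).round(),q.max(0).round())
    cv2.polylines(a,[q.astype(np.int32)],True,(0,255,255),1)
th=np.radians(9.25);c=np.array([.5909,-.1139]);R=np.array([[np.cos(th),-np.sin(th)],[np.sin(th),np.cos(th)]])
for dy,col in((0,(0,0,255)),(.003,(255,0,255))):
  P=[(-75,-155),(-75,-21),(-21,-21),(-21,-91),(21,-91),(21,91),(-21,91),(-21,21),(-75,21),(-75,155),(75,155),(75,-155)]
  q=np.array([(proj(S,[*(c+[0,dy]+R@(np.array(p)/1000)),.135])-[265,155]+.5)*8 for p in P]); cv2.polylines(a,[q.astype(np.int32)],True,col,1)
cv2.imwrite("pics/al_s.png",cv2.convertScaleAbs(a,alpha=1.2))
E
```

```text
time: 6.97
eef_pos: [0.4576, -0.1362, 0.1728]
tcp_rot: [-0.08, 0.997, -0.0, 0.0]
contact_force: [0.1, 0.3, -2.9]
opening: 0.723
finger_force: 50.1
[ 0.45770073 -0.13625955  0.17313142] 0.10513142113377395
0.044 0.152 [471. 204.] [718. 361.]
0.044 0.145 [470. 219.] [715. 376.]
0.029 0.117 [504. 304.] [664. 407.]
0.029 0.105 [501. 328.] [659. 432.]
```

View pics/al_s.png

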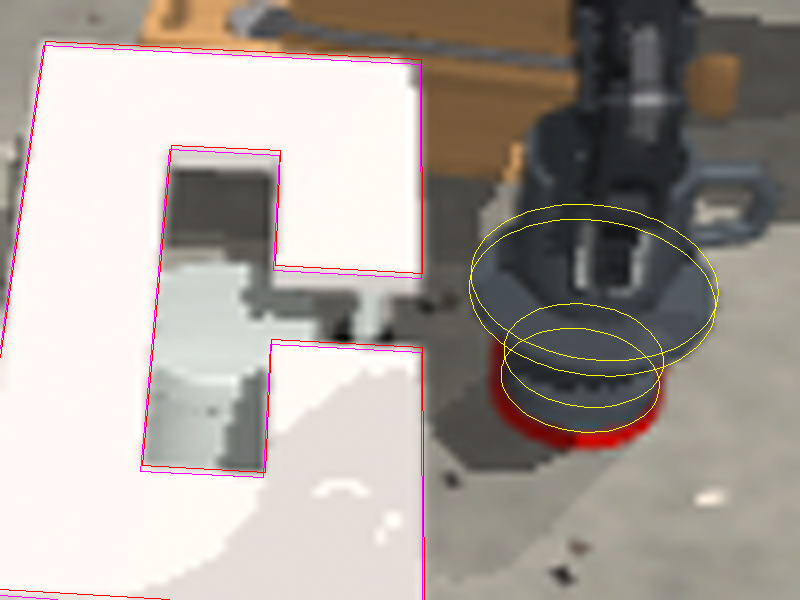

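The overlay from the arm's pose and the shelf measurement matches both the dripper and the slot edges to 1–2 mm. The dripper sits about 1.5 mm to the −y side of the stem's centre. Slide in along tool −x with +1.5 mm in y.

```bash
python3 -m creep '[{"x":-6,"y":0.5,"z":0,"rx":0,"ry":0,"rz":0,"grip":0.3},{"x":-10,"y":0.5,"z":0,"rx":0,"ry":0,"rz":0,"grip":0.3},{"x":-12,"y":0.5,"z":0,"rx":0,"ry":0,"rz":0,"grip":0.3},{"x":-12,"y":0,"z":0,"rx":0,"ry":0,"rz":0,"grip":0.3},{"x":-12,"y":0,"z":0,"rx":0,"ry":0,"rz":0,"grip":0.3},{"x":-12,"y":0,"z":0,"rx":0,"ry":0,"rz":0,"grip":0.3},{"x":-12,"y":0,"z":0,"rx":0,"ry":0,"rz":0,"grip":0.3},{"x":-12,"y":0,"z":0,"rx":0,"ry":0,"rz":0,"grip":0.3},{"x":-8,"y":0,"z":0,"rx":0,"ry":0,"rz":0,"grip":0.3},{"x":-4,"y":0,"z":0,"rx":0,"ry":0,"rz":0,"grip":0.3}]'
cat > st.py <<'E'
from plant import ctrl
from h import *
th=np.radians(9.25);c=np.array([.5909,-.1139]);R=np.array([[np.cos(th),-np.sin(th)],[np.sin(th),np.cos(th)]])
s=ctrl.get_state(); e=s["eef_pos"]; print("TCP in shelf mm",(R.T@(e[:2]-c)*1000).round(1),"underside",(e[2]*1000-68).round(1),s["contact_force"].round(1),s["wrist_torque"].round(2))
E
python3 st.py
```

```text
time: 7.9
eef_pos: [0.5572, -0.1182, 0.1724]
tcp_rot: [-0.081, 0.997, -0.0, 0.0]
contact_force: [-0.2, 1.0, -2.3]
opening: 0.722
finger_force: 50.1
TCP in shelf mm [-33.9   1.2] underside 104.4 [-0.2  1.  -2.3] [-0.04 -0.04  0.02]
```

```bash
python3 -m creep '[{"x":-5,"y":0,"z":0,"rx":0,"ry":0,"rz":0,"grip":0.3},{"x":-8,"y":0,"z":0,"rx":0,"ry":0,"rz":0,"grip":0.3},{"x":-8,"y":0,"z":0,"rx":0,"ry":0,"rz":0,"grip":0.3},{"x":-7,"y":0,"z":0,"rx":0,"ry":0,"rz":0,"grip":0.3},{"x":-4,"y":0,"z":0,"rx":0,"ry":0,"rz":0,"grip":0.3},{"x":-2,"y":0,"z":0,"rx":0,"ry":0,"rz":0,"grip":0.3},{"x":0,"y":0,"z":0,"rx":0,"ry":0,"rz":0,"grip":0.3},{"x":0,"y":0,"z":0,"rx":0,"ry":0,"rz":0,"grip":0.3},{"x":0,"y":0,"z":0,"rx":0,"ry":0,"rz":0,"grip":0.3},{"x":0,"y":0,"z":0,"rx":0,"ry":0,"rz":0,"grip":0.3}]'; python3 st.py
python3 - <<'E'
from plant import optics
from h import *
d={n:optics.read_camera(n) for n in("top","side")}; pickle.dump(d,open("cam4.pkl","wb"))
a=cv2.resize(d["side"]["color"][155:230,265:335],None,fx=6,fy=6,interpolation=cv2.INTER_CUBIC)
b=cv2.resize(d["top"]["color"][170:260,232:326],None,fx=4,fy=4,interpolation=cv2.INTER_CUBIC)
im=np.zeros((450,420+376,3),np.uint8); im[:,:420]=a; im[:360,420:]=b; cv2.imwrite("pics/in.png",cv2.convertScaleAbs(im,alpha=1.1))
E
```

```text
time: 8.73
eef_pos: [0.589, -0.1131, 0.1723]
tcp_rot: [-0.08, 0.997, 0.0, -0.0]
contact_force: [-1.4, -0.6, -3.2]
opening: 0.724
finger_force: 50.1
TCP in shelf mm [-1.8  1.1] underside 104.3 [-1.4 -0.6 -3.2] [-0.    0.    0.01]
```

View pics/in.png

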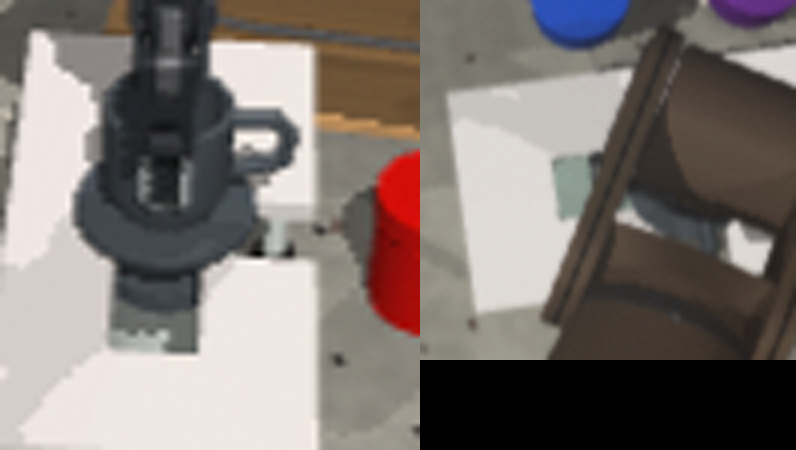

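The neck is inside the slot: the flange is above the deck at side crop (166,225) and the foot collar is below, seen through the crossbar at crop (160,290). No contact force. Slide sideways along tool +y (shelf +y) by 65 mm towards the cup.

```bash
python3 -m creep '[{"x":-1,"y":3,"z":0,"rx":0,"ry":0,"rz":0,"grip":0.3},{"x":0,"y":6,"z":0,"rx":0,"ry":0,"rz":0,"grip":0.3},{"x":0,"y":8,"z":0,"rx":0,"ry":0,"rz":0,"grip":0.3},{"x":0,"y":8,"z":0,"rx":0,"ry":0,"rz":0,"grip":0.3},{"x":0,"y":8,"z":0,"rx":0,"ry":0,"rz":0,"grip":0.3},{"x":0,"y":8,"z":0,"rx":0,"ry":0,"rz":0,"grip":0.3},{"x":0,"y":8,"z":0,"rx":0,"ry":0,"rz":0,"grip":0.3},{"x":0,"y":8,"z":0,"rx":0,"ry":0,"rz":0,"grip":0.3},{"x":0,"y":6,"z":0,"rx":0,"ry":0,"rz":0,"grip":0.3},{"x":0,"y":2,"z":0,"rx":0,"ry":0,"rz":0,"grip":0.3}]'; python3 st.py
python3 - <<'E'
from plant import optics
from h import *
d=optics.read_camera("side"); pickle.dump(d,open("cam5.pkl","wb"))
a=cv2.resize(d["color"][165:260,265:345],None,fx=6,fy=6,interpolation=cv2.INTER_CUBIC)
th=np.radians(9.25);c=np.array([.5909,-.1129]);R=np.array([[np.cos(th),-np.sin(th)],[np.sin(th),np.cos(th)]]); w=c+R@[0,.066]
A=np.linspace(0,2*np.pi,73)
for r,z in((.039,.08),(.03,0.0)):
    q=np.array([(proj(d,[w[0]+r*np.cos(t),w[1]+r*np.sin(t),z])-[265,165]+.5)*6 for t in A]); cv2.polylines(a,[q.astype(np.int32)],True,(0,255,255),1)
cv2.imwrite("pics/over.png",cv2.convertScaleAbs(a,alpha=1.1))
E
```

```text
time: 9.67
eef_pos: [0.5796, -0.0475, 0.1723]
tcp_rot: [-0.081, 0.997, 0.0, -0.0]
contact_force: [-0.4, -0.5, -2.2]
opening: 0.721
finger_force: 50.1
TCP in shelf mm [-0.5 67.3] underside 104.3 [-0.4 -0.5 -2.2] [-0.04  0.03  0.01]
```

View pics/over.png

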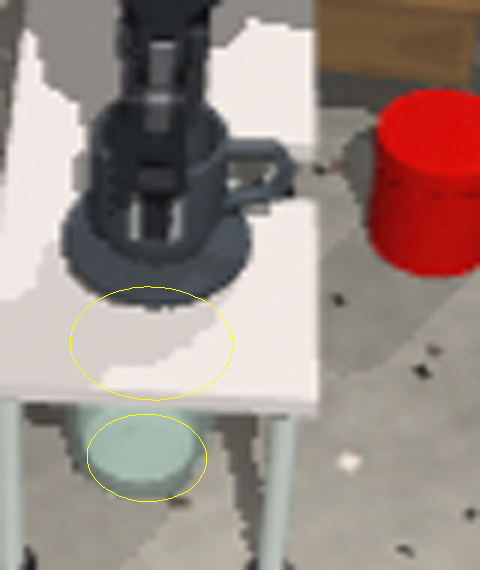

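The flange is above the deck at crop (155,235). The cup below at crop (145,455) matches my predicted base circle within a few mm, well inside 20 mm. Lower onto the deck gently.

```bash
python3 -m creep '[{"x":0,"y":0,"z":1.5,"rx":0,"ry":0,"rz":0,"grip":0.3},{"x":0,"y":0,"z":2,"rx":0,"ry":0,"rz":0,"grip":0.3},{"x":0,"y":0,"z":2,"rx":0,"ry":0,"rz":0,"grip":0.3},{"x":0,"y":0,"z":1.5,"rx":0,"ry":0,"rz":0,"grip":0.3},{"x":0,"y":0,"z":1,"rx":0,"ry":0,"rz":0,"grip":0.3},{"x":0,"y":0,"z":0.5,"rx":0,"ry":0,"rz":0,"grip":0.3},{"x":0,"y":0,"z":0,"rx":0,"ry":0,"rz":0,"grip":0.3},{"x":0,"y":0,"z":0,"rx":0,"ry":0,"rz":0,"grip":0.3},{"x":0,"y":0,"z":0,"rx":0,"ry":0,"rz":0,"grip":0.3},{"x":0,"y":0,"z":0,"rx":0,"ry":0,"rz":0,"grip":0.3}]'; python3 st.py
```

```text
time: 10.55
eef_pos: [0.5799, -0.0488, 0.164]
tcp_rot: [-0.08, 0.997, -0.0, 0.0]
contact_force: [-0.3, 0.9, -3.4]
opening: 0.724
finger_force: 50.1
TCP in shelf mm [-0.4 66. ] underside 96.0 [-0.3  0.9 -3.4] [ 0.02  0.07 -0.01]
```

```bash
python3 -m creep '[{"x":0,"y":0,"z":0.4,"rx":0,"ry":0,"rz":0,"grip":0.3},{"x":0,"y":0,"z":0.4,"rx":0,"ry":0,"rz":0,"grip":0.3},{"x":0,"y":0,"z":0.4,"rx":0,"ry":0,"rz":0,"grip":0.3},{"x":0,"y":0,"z":0.3,"rx":0,"ry":0,"rz":0,"grip":0.3},{"x":0,"y":0,"z":0,"rx":0,"ry":0,"rz":0,"grip":0.3},{"x":0,"y":0,"z":0,"rx":0,"ry":0,"rz":0,"grip":0.3},{"x":0,"y":0,"z":0,"rx":0,"ry":0,"rz":0,"grip":0.3},{"x":0,"y":0,"z":0,"rx":0,"ry":0,"rz":0,"grip":0.3},{"x":0,"y":0,"z":0,"rx":0,"ry":0,"rz":0,"grip":0.3},{"x":0,"y":0,"z":0,"rx":0,"ry":0,"rz":0,"grip":0.3}]'; python3 st.py
```

```text
time: 11.38
eef_pos: [0.5799, -0.0488, 0.163]
tcp_rot: [-0.08, 0.997, -0.0, 0.0]
contact_force: [-4.0, 0.5, 5.4]
opening: 0.722
finger_force: 50.7
TCP in shelf mm [-0.4 66. ] underside 95.0 [-4.   0.5  5.4] [0.21 0.61 0.05]
```

It is resting on the deck: the vertical force flipped to +5.4 N at underside 95.0 mm. Open slowly, then lift straight up.

```bash
python3 -m creep '[{"x":0,"y":0,"z":0,"rx":0,"ry":0,"rz":0,"grip":0.7},{"x":0,"y":0,"z":0,"rx":0,"ry":0,"rz":0,"grip":0.75},{"x":0,"y":0,"z":0,"rx":0,"ry":0,"rz":0,"grip":0.8},{"x":0,"y":0,"z":0,"rx":0,"ry":0,"rz":0,"grip":0.85},{"x":0,"y":0,"z":0,"rx":0,"ry":0,"rz":0,"grip":0.9},{"x":0,"y":0,"z":0,"rx":0,"ry":0,"rz":0,"grip":0.95},{"x":0,"y":0,"z":0,"rx":0,"ry":0,"rz":0,"grip":1},{"x":0,"y":0,"z":0,"rx":0,"ry":0,"rz":0,"grip":1},{"x":0,"y":0,"z":0,"rx":0,"ry":0,"rz":0,"grip":1},{"x":0,"y":0,"z":0,"rx":0,"ry":0,"rz":0,"grip":1}]'; python3 st.py
python3 -m creep '[{"x":0,"y":0,"z":-4,"rx":0,"ry":0,"rz":0,"grip":1},{"x":0,"y":0,"z":-8,"rx":0,"ry":0,"rz":0,"grip":1},{"x":0,"y":0,"z":-12,"rx":0,"ry":0,"rz":0,"grip":1},{"x":0,"y":0,"z":-15,"rx":0,"ry":0,"rz":0,"grip":1},{"x":0,"y":0,"z":-15,"rx":0,"ry":0,"rz":0,"grip":1},{"x":0,"y":0,"z":-15,"rx":0,"ry":0,"rz":0,"grip":1},{"x":0,"y":0,"z":-15,"rx":0,"ry":0,"rz":0,"grip":1},{"x":0,"y":0,"z":-12,"rx":0,"ry":0,"rz":0,"grip":1},{"x":0,"y":0,"z":-8,"rx":0,"ry":0,"rz":0,"grip":1},{"x":0,"y":0,"z":0,"rx":0,"ry":0,"rz":0,"grip":1}]'; python3 st.py
python3 - <<'E'
from plant import optics
from h import *
d=optics.read_camera("side"); pickle.dump(d,open("cam6.pkl","wb"))
a=cv2.resize(d["color"][155:255,255:345],None,fx=6,fy=6,interpolation=cv2.INTER_CUBIC)
w=np.array([.5799,-.0488]); A=np.linspace(0,2*np.pi,73)
for r,z in((.044,.142),(.031,.2)):
    q=np.array([(proj(d,[w[0]+r*np.cos(t),w[1]+r*np.sin(t),z])-[255,155]+.5)*6 for t in A]); cv2.polylines(a,[q.astype(np.int32)],True,(0,255,255),1)
cv2.imwrite("pics/fin.png",cv2.convertScaleAbs(a,alpha=1.2))
E
```

```text
time: 12.22
eef_pos: [0.5799, -0.0487, 0.1623]
tcp_rot: [-0.08, 0.997, -0.0, 0.0]
contact_force: [0.6, -0.2, 1.5]
opening: 1.002
finger_force: 0.0
TCP in shelf mm [-0.4 66.1] underside 94.3 [ 0.6 -0.2  1.5] [ 0.03 -0.    0.02]
time: 13.05
eef_pos: [0.581, -0.049, 0.2696]
tcp_rot: [-0.08, 0.997, -0.001, 0.002]
contact_force: [0.4, 0.2, -0.1]
opening: 0.997
finger_force: 0.0
TCP in shelf mm [ 0.6 65.6] underside 201.6 [ 0.4  0.2 -0.1] [0.02 0.08 0.05]
```

View pics/fin.png

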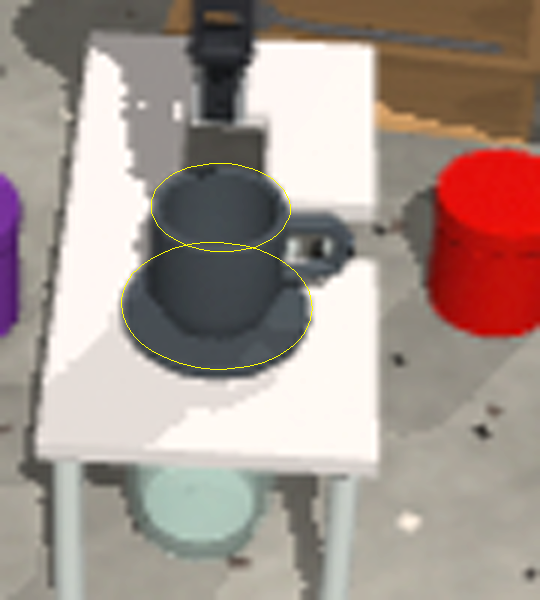

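The dripper hangs upright. Its rim at crop (220,207) and flange at (217,305) both match the circles predicted for the resting pose. The cup stands undisturbed at (203,495) and the gripper is clear. Handing in.

```bash
python3 -c "
from plant import sign_off
print(sign_off())"
```

```text
the job is handed in; nothing more can be done
None
```

The job is handed in: the dripper hangs upright at the cup end of the T-slot, its flange on the deck, within a few mm of the cup's centre by my measurement. The robot clock read about 13 s of 48 s, and the arm is clear. The cup looks undisturbed, nothing touched the tin (I did not look at it again), and no score came back.

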